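# Sweep the glass offcuts into the cullet pan

## Robot

A 6-joint arm with a two-finger parallel gripper is mounted at the origin on the work surface. World frame = base frame: x ahead of the robot, y to its left, z up, the work surface at z = 0. Lengths are in mm, angles in rad, forces in N, time in s.
With the tool pointing down it reaches from about 375 to 900 mm from the base axis. Payload 3.1 kg.
Tool frame: the origin (TCP) lies at the very end of the fingers, on their centre line; the grasp point (between the pads) lies 19 mm behind it; z points along the fingers, y is the line along which they close (so a half turn about z gives the same grasp; the last joint's range is limited). The gripper opens to 85 mm and grips with 20 to 120 N. Pads are 22 mm wide; open, the fingers measure 114 mm over their backs; the gripper's body (76 mm by 85 mm) begins 54 mm behind the grasp point. The pads swing forward as they close: fully open they stand 13 mm farther back than shut.
Start: joints at [-1.286, 0.527, 1.433, -0, 1.181, -0.178], TCP at [279.052, -559.22, 231.31] pointing down, gripper open.
Joint ranges: [-3.08, 3.08], [-0.75, 2.2], [0.22, 2.44], [-1.43, 4.57], [0, 2.65], [-2.85, 2.85]. Speed limits (rad/s): [2.79, 2.79, 3.14, 3.14, 3.14, 3.14].

## Interface

Orientations are given as a rotation vector (axis times angle).
In Python, from cell import robot gives the robot as it stands.
- The arm moves only by the shell command python3 -m handwheel 'ROWS' [FORCE]. ROWS is JSON, a list of rows, each an object with "travel": the shift along the tool's x, y, z in m, a list of three; "turn": the turn, a rotation vector about the tool's x, y, z in rad, a list of three; "jaw": the finger opening in m, from 0 to 0.0854. In form: [{"travel": [tx, ty, tz], "turn": [rx, ry, rz], "jaw": jaw}, ...]. A call has exactly 10 rows; each row shifts and turns the commanded pose from where the row before left it, along the tool's axes as they then stand; what a row does not reach is not made up. A row lasts 1/12 s, in which the tool goes at most 41.7 mm and 7.16 degrees, less where a joint would pass 70% of its speed; a pose out of reach is approached as far as the arm can. A call is refused whole if a number of a shift passes 0.0417 or a number of a turn 0.125, either way. A call with a gripper value outside its range is refused whole. The fingers move at their own pace and stop on an object; FORCE is the grip in N (left out, the last holds). Time passes only in rows, so rows that do not move let the fingers close, or fill a call up. It gives the time, the measured TCP pose, the force, the opening and the grip force at its end, in the units of the state.
- robot.sense(): the state, without advancing time (a new reading comes with each control period).
- robot.read_camera(name): name is "scene" or "top" or "wrist"; returns a dict with "img" (400x640x3 uint8, red, green, blue), "camera_matrix" (3x3 intrinsics, pixels), "D" ([k1, k2, p1, p2, k3] as OpenCV has them; the pictures are not rectified), "rvec" (rotation vector, rad) and "tvec" (3), from world to camera coordinates, as OpenCV has them. Camera axes: x right, y down, z forward; pixel columns grow to the right and rows downward; lengths in mm; the calibration is good to about 2 mm. A picture is of the moment at which its call begins. There is no depth.
- robot.close_job(): hands the job in; it is judged then, once.
Trained networks look in the newest picture that a camera, given by its name, has taken for a name from the list of things; names that differ only in an ending like _2 or _b are one class to them, and where a whole thing is asked for, a point or a joint stands for the part that bears it (a point fixed in the world has none). Each returns a list of dicts, best first, with "p" (0 to 1); they miss things now and then, are a little off and sometimes report something else, mostly with a low value. They report only what shows in the picture. A call takes as long as a camera call.
- robot.cut_out(camera, label): "pixels" (400x640 bool, what is visible of it) and "box" ([left, top, right, bottom] in pixels, round what is visible of it).
The state is a dict: "clock": time; "joint_positions": joint angles; "qd": joint speeds; "tau": joint torques, N m; "tool_pos": TCP position; "tool_rot": TCP orientation; "wrist_force": force on the tool from outside, world axes, zero at the start; "torque": the same for the moment, N m; "opening": finger opening in mm; "grasp_force": force on a finger pad.
Only numpy, scipy, OpenCV 4.12 (cv2) and the standard library are available. Lean on these libraries where they do the work, as an engineer would, in place of code of your own. Each camera call takes 0.05 s, during which the arm holds its last target. There are 200 camera calls.

## Task

Clear the glassworker's bench: with the closed fingers, sweep the three short amber glass tube offcuts gently across the bench through the open side of the low steel cullet pan, until all of them lie wholly inside it. Only push them along the bench: do not pinch them, press hard on them or pick them up, and leave the bulb, the stopper and the jar where they stand.

Things in the scene. Friction and masses are not known exactly. Their poses are not given: they have to be found in the camera images.
- offcut0: upright ring cut from heavy-wall amber glass tube, 38 mm outside diameter, 24 mm bore, 24 mm high, about 36 g, standing loose on one end on the bench (it slides, it does not roll). Origin: centre of its underside, z up. One of three alike
- offcut1: upright ring cut from heavy-wall amber glass tube, 38 mm outside diameter, 24 mm bore, 24 mm high, about 36 g, standing loose on one end on the bench (it slides, it does not roll). Origin: centre of its underside, z up. One of three alike
- offcut2: upright ring cut from heavy-wall amber glass tube, 38 mm outside diameter, 24 mm bore, 24 mm high, about 36 g, standing loose on one end on the bench (it slides, it does not roll). Origin: centre of its underside, z up. One of three alike
- pan: steel cullet pan fixed to the bench: floor flush with the bench (no lip), walls 25 mm high, 4 mm thick on three sides; inside 150 mm deep (its x) and 200 mm wide (its y). Origin: centre of its floor, at bench height. Open mouth at its x = -75 mm, back wall at x = +75, side walls at y = +-100; its +x points from mouth into the pan. On the robot's left, mouth turned right towards the rings
- bulb: blown amber glass bulb, 54 mm at the widest, 64 mm high with a short 14 mm neck, standing loose on its foot; not to be disturbed. Origin: centre of its underside
- stopper: amber glass stopper standing loose on its narrow end, 48 mm high, tapered body up to 32 mm and a 40 mm round head on top; not to be disturbed. Origin: centre of its underside
- jar: closed white ceramic jar with a steel cap, 56 mm diameter, 60 mm high, loose, beyond the work; not to be disturbed. Origin: centre of its underside

How it is judged (in metres and radians):
At the end, for the whole second after the job is handed in: All three offcuts are at rest on the bench inside the pan: each ring's centre at least 15 mm in from the mouth line and between the walls, not stacked on anything (origin under 25 mm high) (x of offcut0 in the frame of pan between -0.06 and 0.075 m and y of offcut0 in the frame of pan between -0.1 and 0.1 m and height (world z) of each of offcut0, offcut1, offcut2 below 0.025 m and linear speed of each of offcut0, offcut1, offcut2 below 0.02 m/s and x of offcut1 in the frame of pan between -0.06 and 0.075 m and y of offcut1 in the frame of pan between -0.1 and 0.1 m and x of offcut2 in the frame of pan between -0.06 and 0.075 m and y of offcut2 in the frame of pan between -0.1 and 0.1 m); the robot touches nothing.
It fails at once if an offcut is lifted off the bench (origin over 25 mm high) (height (world z) of any of offcut0, offcut1, offcut2 above 0.025 m).
It fails at once if an offcut is pinched or pressed hard (over 15 N from the fingers) (contact force between the fingers and offcut0 above 15 N or contact force between the fingers and offcut1 above 15 N or contact force between the fingers and offcut2 above 15 N).
It fails at once if the bulb, the stopper or the jar is moved more than 15 mm (distance of any of bulb, stopper, jar from where it was at the start of the episode above 0.015 m).
It also fails if it takes over 72 s, if anything falls off the work surface, if the arm or the gripper's body presses on something with over 40 N, if the wrist force passes 120 N, or if a joint passes its speed limit or range.

## Working session

There is one attempt and no reset: what is moved stays moved. The work goes in short steps, Python scripts to look and compute and a shell command to move; the robot and the scene stay as the last step left them, time stands still between calls to the robot, and variables do not carry over. Pictures are saved under pics/ and viewed, at most 10 in all, crops included, and the job is handed in when it is done.

```bash
mkdir -p pics; ls
cat > h.py <<'E'
import numpy as np,cv2
from cell import robot
def ray(c,uv,z):
    R=cv2.Rodrigues(np.array(c["rvec"],float))[0];t=np.array(c["tvec"],float).ravel()
    p=cv2.undistortPoints(np.array([[uv]],float),np.array(c["camera_matrix"]),np.array(c["D"]))[0,0]
    d=R.T@np.array([p[0],p[1],1]);o=-R.T@t
    return (o+d*(z-o[2])/d[2]).round(1)
E
python3 - <<'E'
from h import *
for n in ["top","scene"]:
    c=robot.read_camera(n);cv2.imwrite(f"pics/{n}0.png",c["img"][:,:,::-1])
    R=cv2.Rodrigues(np.array(c["rvec"],float))[0];print(n,-R.T@np.array(c["tvec"]).ravel())
    for l,z in [("offcut0",12),("bulb",27),("stopper",35),("jar",60),("pan",0)]:
        for d in robot.cut_out(n,l):
            if d["p"]<.3: continue
            m=np.argwhere(d["pixels"]);ce=m.mean(0)[::-1];b=d["box"]
            print(l,round(d["p"],2),np.round(b),ray(c,ce,z),ray(c,((b[0]+b[2])/2,(b[1]+b[3])/2),z))
s=robot.sense();print(s["clock"],s["tool_pos"],s["tool_rot"])
print(cv2.Rodrigues(np.array(s["tool_rot"],float))[0].round(3))
E
```

```text
pics
top [545.55043715 -15.39348471 990.0969268 ]
offcut0 0.66 [343. 258. 359. 276.] [448.7 -95.7  12. ] [449.2 -94.6  12. ]
offcut0 0.6 [319. 224. 335. 239.] [529.7 -39.8  12. ] [529.4 -39.3  12. ]
bulb 0.76 [422. 238. 445. 258.] [ 492.1 -281.5   27. ] [ 494.2 -279.7   27. ]
stopper 0.77 [428. 188. 447. 203.] [ 613.4 -286.4   35. ] [ 613.5 -286.9   35. ]
jar 0.83 [348. 113. 374. 136.] [ 768.1 -109.1   60. ] [ 766.8 -111.8   60. ]
pan 0.35 [420. 238. 446. 259.] [ 490.7 -288.6    0. ] [ 491.1 -285.8    0. ]
scene [1137.09506    -582.73998402  622.19217252]
offcut0 0.76 [282. 204. 305. 230.] [610.3 -79.4  12. ] [614.7 -83.2  12. ]
offcut0 0.62 [268. 181. 290. 200.] [532.  -41.3  12. ] [534.6 -46.5  12. ]
offcut0 0.53 [226. 175. 242. 192.] [452.9 -96.2  12. ] [454.1 -96.7  12. ]
bulb 0.84 [154. 210. 180. 244.] [ 493.1 -281.8   27. ] [ 492.9 -278.3   27. ]
stopper 0.79 [192. 247. 216. 277.] [ 613.1 -283.7   35. ] [ 615.3 -285.6   35. ]
jar 0.87 [332. 240. 363. 287.] [ 794.  -136.4   60. ] [ 795.5 -139.1   60. ]
pan 0.6 [323. 113. 432. 184.] [561.8 238.3   0. ] [561.5 236.5   0. ]
0.6 [ 279.04624101 -559.2290475   231.33881578] [3.05781996e+00 7.20442527e-01 4.48439143e-05]
[[ 0.895  0.446  0.   ]
 [ 0.446 -0.895 -0.   ]
 [ 0.     0.    -1.   ]]
```

Run:
```python
import cv2
a=cv2.imread("pics/top0.png");cv2.imwrite("pics/top0c.png",cv2.resize(a[60:360,100:500],(800,600),interpolation=cv2.INTER_CUBIC))
```

```text
(no output)
```

View pics/top0c.png

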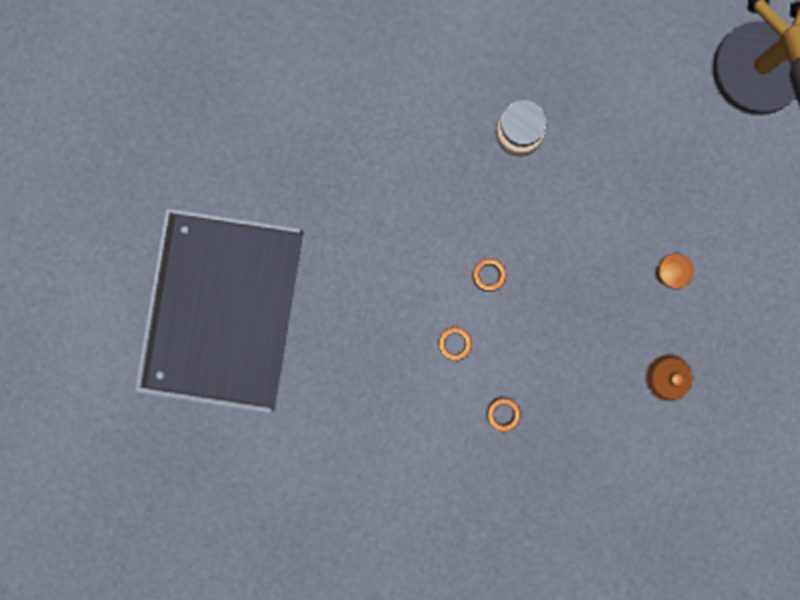

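View pics/scene0.png

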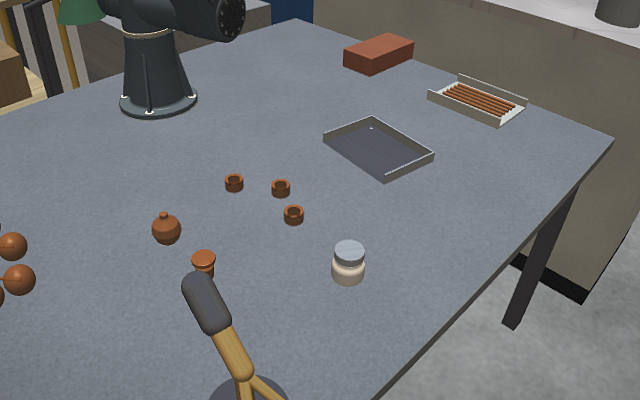

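The top picture shows three rings, at crop pixels (489,275), (455,344) and (504,415). The pan's mouth corners are at (301,232) and (274,410), and its back corners at (168,211) and (138,390). The bulb and stopper are to the right and the jar is above. I'll turn these into world coordinates.

Run:
```python
from h import *
c=robot.read_camera("top")
for n,u,v,z in [("A",489,275,24),("B",455,344,24),("C",504,415,24),("m1",301,232,25),("m2",274,410,25),("b1",168,211,25),("b2",138,390,25)]:
    print(n,ray(c,(100+u/2,60+v/2),z))
```

```text
A [606.8 -77.7  24. ]
B [528.6 -39.8  24. ]
C [449.3 -95.7  24. ]
m1 [653.2 135.5  25. ]
m2 [452.9 162.1  25. ]
b1 [675.7 287.1  25. ]
b2 [473.3 315.6  25. ]
```

```bash
R='{"travel":[0,0,0.012],"turn":[0,0,-0.111],"jaw":0}'; python3 -m handwheel '[{"travel":[0,0,0.012],"turn":[0,0,-0.111],"jaw":0},{"travel":[0,0,0.012],"turn":[0,0,-0.111],"jaw":0},{"travel":[0,0,0.012],"turn":[0,0,-0.111],"jaw":0},{"travel":[0,0,0.012],"turn":[0,0,-0.111],"jaw":0},{"travel":[0,0,0.012],"turn":[0,0,-0.111],"jaw":0},{"travel":[0,0,0.012],"turn":[0,0,-0.111],"jaw":0},{"travel":[0,0,0.012],"turn":[0,0,-0.111],"jaw":0},{"travel":[0,0,0.012],"turn":[0,0,-0.111],"jaw":0},{"travel":[0,0,0.012],"turn":[0,0,-0.111],"jaw":0},{"travel":[0,0,0.012],"turn":[0,0,-0.109],"jaw":0}]' 20
```

```text
clock: 1.48
tool_pos: [279.1, -559.4, 110.8]
tool_rot: [2.215, 2.227, -0.0]
wrist_force: [-0.5, 0.2, -0.6]
opening: -0.4
grasp_force: 0.0
```

```bash
python3 -m handwheel '[{"travel":[0.03,0.024,0],"turn":[0,0,0],"jaw":0},{"travel":[0.03,0.024,0],"turn":[0,0,0],"jaw":0},{"travel":[0.03,0.024,0],"turn":[0,0,0],"jaw":0},{"travel":[0.03,0.024,0],"turn":[0,0,0],"jaw":0},{"travel":[0.03,0.024,0],"turn":[0,0,0],"jaw":0},{"travel":[0.03,0.024,0],"turn":[0,0,0],"jaw":0},{"travel":[0.03,0.024,0],"turn":[0,0,0],"jaw":0},{"travel":[0.03,0.024,0],"turn":[0,0,0],"jaw":0},{"travel":[0.03,0.024,0],"turn":[0,0,0],"jaw":0},{"travel":[0.03,0.024,0],"turn":[0,0,0],"jaw":0}]'
python3 -m handwheel '[{"travel":[0.025,0.018,0],"turn":[0,0,0],"jaw":0},{"travel":[0.025,0.018,0],"turn":[0,0,0],"jaw":0},{"travel":[0.025,0.018,0],"turn":[0,0,0],"jaw":0},{"travel":[0.025,0.017,0],"turn":[0,0,0],"jaw":0},{"travel":[0.02,0.015,0],"turn":[0,0,0],"jaw":0},{"travel":[0,0,0.02],"turn":[0,0,0],"jaw":0},{"travel":[0,0,0.02],"turn":[0,0,0],"jaw":0},{"travel":[0,0,0.02],"turn":[0,0,0],"jaw":0},{"travel":[0,0,0],"turn":[0,0,0],"jaw":0},{"travel":[0,0,0],"turn":[0,0,0],"jaw":0}]'
python3 - <<'E'
from h import *
s=robot.sense();print(s["tool_pos"])
c=robot.read_camera("wrist");cv2.imwrite("pics/w1.png",c["img"][:,:,::-1])
for d in robot.cut_out("wrist","offcut0"):
    m=np.argwhere(d["pixels"]).mean(0)[::-1];print(round(d["p"],2),d["box"],ray(c,m,14))
E
```

```text
clock: 2.32
tool_pos: [520.2, -257.8, 111.6]
tool_rot: [2.221, 2.221, 0.0]
wrist_force: [0.5, -0.1, 0.3]
opening: 0.1
grasp_force: 0.0
clock: 3.15
tool_pos: [604.4, -138.8, 50.4]
tool_rot: [-2.22, -2.22, 0.002]
wrist_force: [0.3, -0.2, 1.0]
opening: -0.2
grasp_force: 0.0
[ 604.35271866 -138.84365021   50.42789708]
0.77 [293.2, 97.6, 361.2, 167.1] [608.3 -78.2  14. ]
0.72 [141.5, 16.2, 228.8, 96.5] [527.9 -37.5  14. ]
0.63 [16.1, 127.7, 111.9, 193.6] [448.9 -94.4  14. ]
```

View pics/w1.png

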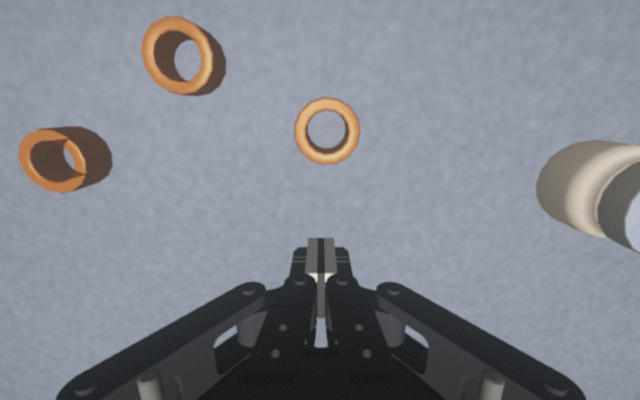

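The wrist picture shows ring A at (327,131), straight ahead of the closed fingertips at (321,245). The tip face is only about 14 mm wide. I'll move 3 mm over, lower and start pushing.

```bash
python3 -m handwheel '[{"travel":[0,0.003,0.016],"turn":[0,0,0],"jaw":0},{"travel":[0,0,0.016],"turn":[0,0,0],"jaw":0},{"travel":[0.005,0,0.011],"turn":[0,0,0],"jaw":0},{"travel":[0.006,0,0],"turn":[0,0,0],"jaw":0},{"travel":[0.005,0,0],"turn":[0,0,0],"jaw":0},{"travel":[0.005,0,0],"turn":[0,0,0],"jaw":0},{"travel":[0.005,0,0],"turn":[0,0,0],"jaw":0},{"travel":[0.005,0,0],"turn":[0,0,0],"jaw":0},{"travel":[0.005,0,0],"turn":[0,0,0],"jaw":0},{"travel":[0.005,0,0],"turn":[0,0,0],"jaw":0}]'
python3 -m handwheel '[{"travel":[0.006,0,0],"turn":[0,0,0],"jaw":0},{"travel":[0.007,0,0],"turn":[0,0,0],"jaw":0},{"travel":[0.008,0,0],"turn":[0,0,0],"jaw":0},{"travel":[0.008,0,0],"turn":[0,0,0],"jaw":0},{"travel":[0.008,0,0],"turn":[0,0,0],"jaw":0},{"travel":[0.008,0,0],"turn":[0,0,0],"jaw":0},{"travel":[0.008,0,0],"turn":[0,0,0],"jaw":0},{"travel":[0.008,0,0],"turn":[0,0,0],"jaw":0},{"travel":[0.007,0,0],"turn":[0,0,0],"jaw":0},{"travel":[0.006,0,0],"turn":[0,0,0],"jaw":0}]'
cat > w.py <<'E'
from h import *
s=robot.sense();print(s["clock"],np.round(s["tool_pos"],1))
c=robot.read_camera("wrist")
for d in robot.cut_out("wrist","offcut0"):
    m=np.argwhere(d["pixels"]).mean(0)[::-1];print(round(d["p"],2),np.round(d["box"]),ray(c,m,14))
import sys
if len(sys.argv)>1: cv2.imwrite(sys.argv[1],c["img"][:,:,::-1])
E
python3 w.py pics/w2.png
```

```text
clock: 4.08
tool_pos: [608.4, -97.7, 8.9]
tool_rot: [2.22, 2.221, 0.001]
wrist_force: [-0.2, -0.9, 0.1]
opening: -0.4
grasp_force: 0.1
clock: 4.92
tool_pos: [607.9, -23.2, 8.3]
tool_rot: [-2.221, -2.222, 0.0]
wrist_force: [0.6, -0.2, 0.0]
opening: -0.4
grasp_force: 0.1
4.9167 [607.9 -23.2   8.3]
0.98 [280. 163. 362. 250.] [607.9   4.6  14. ]
0.72 [124. 246. 215. 326.] [528.3 -38.1  14. ]
0.67 [  0. 327.  99. 398.] [449.2 -91.8  14. ]
```

View pics/w2.png

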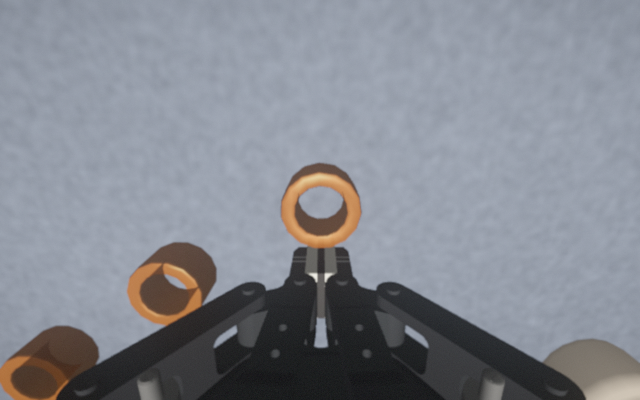

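Ring A sits centred at (320,206) against the fingertips and tracks straight, so I'll keep pushing.

```bash
python3 -m handwheel '[{"travel":[0.007,0,0],"turn":[0,0,0],"jaw":0},{"travel":[0.009,0,0],"turn":[0,0,0],"jaw":0},{"travel":[0.011,0,0],"turn":[0,0,0],"jaw":0},{"travel":[0.011,0,0],"turn":[0,0,0],"jaw":0},{"travel":[0.011,0,0],"turn":[0,0,0],"jaw":0},{"travel":[0.011,0,0],"turn":[0,0,0],"jaw":0},{"travel":[0.011,0,0],"turn":[0,0,0],"jaw":0},{"travel":[0.011,0,0],"turn":[0,0,0],"jaw":0},{"travel":[0.009,0,0],"turn":[0,0,0],"jaw":0},{"travel":[0.007,0,0],"turn":[0,0,0],"jaw":0}]'; python3 w.py
```

```text
clock: 5.85
tool_pos: [607.9, 75.2, 8.3]
tool_rot: [-2.22, -2.222, 0.0]
wrist_force: [0.7, 0.3, 0.0]
opening: 0.2
grasp_force: 0.1
5.85 [607.9  75.2   8.3]
0.57 [280. 163. 361. 249.] [607.6 103.1  14. ]
```

```bash
python3 -m handwheel '[{"travel":[0.008,0,0],"turn":[0,0,0],"jaw":0},{"travel":[0.011,0,0],"turn":[0,0,0],"jaw":0},{"travel":[0.013,0,0],"turn":[0,0,0],"jaw":0},{"travel":[0.014,0,0],"turn":[0,0,0],"jaw":0},{"travel":[0.014,0,0],"turn":[0,0,0],"jaw":0},{"travel":[0.014,0,0],"turn":[0,0,0],"jaw":0},{"travel":[0.013,0,0],"turn":[0,0,0],"jaw":0},{"travel":[0.011,0,0],"turn":[0,0,0],"jaw":0},{"travel":[0.008,0,0],"turn":[0,0,0],"jaw":0},{"travel":[0.004,0,0],"turn":[0,0,0],"jaw":0}]'; python3 w.py pics/w3.png
```

```text
clock: 6.78
tool_pos: [607.9, 185.4, 8.3]
tool_rot: [2.22, 2.223, 0.0]
wrist_force: [-0.2, 0.8, 0.2]
opening: -0.1
grasp_force: 0.1
6.7833 [607.9 185.4   8.3]
0.78 [276. 163. 361. 249.] [607.4 213.2  14. ]
```

View pics/w3.png

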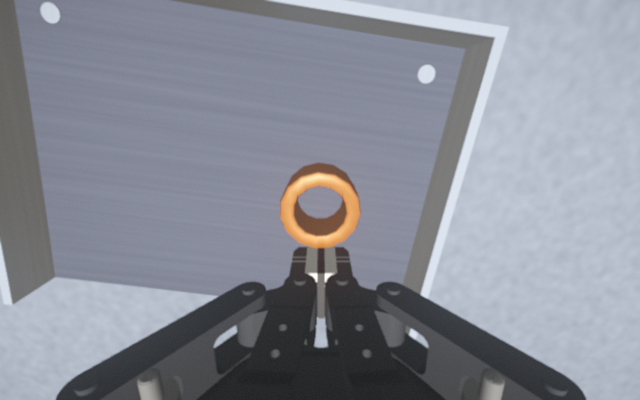

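Ring A rests well inside the pan at about (607,213). Next is ring B.

```bash
python3 -m handwheel '[{"travel":[-0.015,0,0],"turn":[0,0,0],"jaw":0},{"travel":[-0.015,0,0],"turn":[0,0,0],"jaw":0},{"travel":[-0.01,0,-0.025],"turn":[0,0,0],"jaw":0},{"travel":[-0.01,0,-0.025],"turn":[0,0,0],"jaw":0},{"travel":[-0.034,-0.0143,0],"turn":[0,0,0],"jaw":0},{"travel":[-0.034,-0.0143,0],"turn":[0,0,0],"jaw":0},{"travel":[-0.034,-0.0143,0],"turn":[0,0,0],"jaw":0},{"travel":[-0.034,-0.0143,0],"turn":[0,0,0],"jaw":0},{"travel":[-0.034,-0.0143,0],"turn":[0,0,0],"jaw":0},{"travel":[-0.034,-0.0143,0],"turn":[0,0,0],"jaw":0}]'
python3 -m handwheel '[{"travel":[-0.02,0,0],"turn":[0,0,0],"jaw":0},{"travel":[-0.01,0,0],"turn":[0,0,0.055],"jaw":0},{"travel":[0,0,0],"turn":[0,0,0.056],"jaw":0},{"travel":[0,0,0.015],"turn":[0,0,0],"jaw":0},{"travel":[0,0,0.015],"turn":[0,0,0],"jaw":0},{"travel":[0,0,0],"turn":[0,0,0],"jaw":0},{"travel":[0,0,0],"turn":[0,0,0],"jaw":0},{"travel":[0,0,0],"turn":[0,0,0],"jaw":0},{"travel":[0,0,0],"turn":[0,0,0],"jaw":0},{"travel":[0,0,0],"turn":[0,0,0],"jaw":0}]'; python3 w.py
```

```text
clock: 7.72
tool_pos: [520.6, -73.7, 58.5]
tool_rot: [2.224, 2.219, -0.001]
wrist_force: [1.1, -0.5, -0.4]
opening: -0.2
grasp_force: 0.0
clock: 8.55
tool_pos: [522.6, -100.6, 29.1]
tool_rot: [2.34, 2.094, 0.001]
wrist_force: [0.5, 0.9, 0.2]
opening: -0.3
grasp_force: 0.0
8.55 [ 522.6 -100.6   29.1]
0.87 [156. 211. 234. 282.] [448.6 -95.1  14. ]
0.58 [280.  95. 358. 171.] [529.1 -39.8  14. ]
```

```bash
python3 -m handwheel '[{"travel":[0,0,0.011],"turn":[0,0,0],"jaw":0},{"travel":[0.005,0,0.010],"turn":[0,0,0],"jaw":0},{"travel":[0.008,0,0],"turn":[0,0,0],"jaw":0},{"travel":[0.006,0,0],"turn":[0,0,0],"jaw":0},{"travel":[0.005,0,0],"turn":[0,0,0],"jaw":0},{"travel":[0.005,0,0],"turn":[0,0,0],"jaw":0},{"travel":[0.005,0,0],"turn":[0,0,0],"jaw":0},{"travel":[0.005,0,0],"turn":[0,0,0],"jaw":0},{"travel":[0.006,0,0],"turn":[0,0,0],"jaw":0},{"travel":[0.006,0,0],"turn":[0,0,0],"jaw":0}]'
python3 -m handwheel '[{"travel":[0.007,0,0],"turn":[0,0,0],"jaw":0},{"travel":[0.009,0,0],"turn":[0,0,0],"jaw":0},{"travel":[0.01,0,0],"turn":[0,0,0],"jaw":0},{"travel":[0.01,0,0],"turn":[0,0,0],"jaw":0},{"travel":[0.01,0,0],"turn":[0,0,0],"jaw":0},{"travel":[0.01,0,0],"turn":[0,0,0],"jaw":0},{"travel":[0.01,0,0],"turn":[0,0,0],"jaw":0},{"travel":[0.01,0,0],"turn":[0,0,0],"jaw":0},{"travel":[0.009,0,0],"turn":[0,0,0],"jaw":0},{"travel":[0.007,0,0],"turn":[0,0,0],"jaw":0}]'; python3 w.py
```

```text
clock: 9.48
tool_pos: [528.2, -49.0, 7.5]
tool_rot: [2.341, 2.094, 0.0]
wrist_force: [-0.1, -1.4, -0.4]
opening: -0.3
grasp_force: 0.2
clock: 10.32
tool_pos: [538.1, 43.1, 7.3]
tool_rot: [-2.34, -2.096, 0.0]
wrist_force: [0.2, -0.4, 0.7]
opening: -0.0
grasp_force: 0.2
10.3167 [538.1  43.1   7.3]
0.91 [281. 168. 367. 249.] [543.   70.7  14. ]
```

```bash
python3 -m handwheel '[{"travel":[0.007,0,0],"turn":[0,0,0],"jaw":0},{"travel":[0.009,0,0],"turn":[0,0,0],"jaw":0},{"travel":[0.01,0,0],"turn":[0,0,0],"jaw":0},{"travel":[0.01,0,0],"turn":[0,0,0],"jaw":0},{"travel":[0.01,0,0],"turn":[0,0,0],"jaw":0},{"travel":[0.01,0,0],"turn":[0,0,0],"jaw":0},{"travel":[0.01,0,0],"turn":[0,0,0],"jaw":0},{"travel":[0.01,0,0],"turn":[0,0,0],"jaw":0},{"travel":[0.008,0,0],"turn":[0,0,0],"jaw":0},{"travel":[0.006,0,0],"turn":[0,0,0],"jaw":0}]'; python3 w.py
```

```text
clock: 11.25
tool_pos: [548.1, 132.6, 7.4]
tool_rot: [2.34, 2.096, 0.0]
wrist_force: [0.3, -0.7, 0.1]
opening: -0.1
grasp_force: 0.2
11.25 [548.1 132.6   7.4]
0.75 [280. 164. 365. 247.] [552.9 160.1  14. ]
0.68 [387.  20. 496. 121.] [609.9 216.3  14. ]
```

```bash
python3 -m handwheel '[{"travel":[0.007,0,0],"turn":[0,0,0],"jaw":0},{"travel":[0.009,0,0],"turn":[0,0,0],"jaw":0},{"travel":[0.01,0,0],"turn":[0,0,0],"jaw":0},{"travel":[0.01,0,0],"turn":[0,0,0],"jaw":0},{"travel":[0.008,0,0],"turn":[0,0,0],"jaw":0},{"travel":[0.004,0,0],"turn":[0,0,0],"jaw":0},{"travel":[0,0,0],"turn":[0,0,0],"jaw":0},{"travel":[-0.015,0,0],"turn":[0,0,0],"jaw":0},{"travel":[-0.015,0,0],"turn":[0,0,0],"jaw":0},{"travel":[-0.01,0,-0.025],"turn":[0,0,0],"jaw":0}]'; 
python3 -m handwheel '[{"travel":[0,0,-0.025],"turn":[0,0,0.062],"jaw":0},{"travel":[0,0,0],"turn":[0,0,0],"jaw":0},{"travel":[0,0,0],"turn":[0,0,0],"jaw":0},{"travel":[0,0,0],"turn":[0,0,0],"jaw":0},{"travel":[0,0,0],"turn":[0,0,0],"jaw":0},{"travel":[0,0,0],"turn":[0,0,0],"jaw":0},{"travel":[0,0,0],"turn":[0,0,0],"jaw":0},{"travel":[0,0,0],"turn":[0,0,0],"jaw":0},{"travel":[0,0,0],"turn":[0,0,0],"jaw":0},{"travel":[0,0,0],"turn":[0,0,0],"jaw":0}]'; python3 w.py
python3 - <<'E'
from h import *
s=robot.sense();R=cv2.Rodrigues(np.array(s["tool_rot"],float))[0]
u=np.array([.1722,.985]);g=np.array([449,-95])-62*u
print(R[:,:2].round(3),g,R.T@(np.array([g[0],g[1],28])-s["tool_pos"]))
E
```

```text
clock: 12.18
tool_pos: [545.5, 138.1, 28.9]
tool_rot: [-2.337, -2.091, 0.011]
wrist_force: [-0.3, 0.6, 0.5]
opening: -0.1
grasp_force: 0.0
clock: 13.02
tool_pos: [548.8, 139.4, 57.0]
tool_rot: [-2.405, -2.021, 0.001]
wrist_force: [-0.5, 0.6, -0.1]
opening: 0.1
grasp_force: 0.0
13.0167 [548.8 139.4  57. ]
0.61 [280.  80. 348. 146.] [558.2 210.3  14. ]
0.6 [360.  50. 436. 124.] [609.4 215.8  14. ]
[[ 0.172  0.985]
 [ 0.985 -0.172]
 [-0.    -0.   ]] [ 438.3236 -156.07  ] [-310.01292923  -58.13022429   29.22933649]
```

```bash
python3 -m handwheel '[{"travel":[-0.031,-0.0058,0],"turn":[0,0,0],"jaw":0},{"travel":[-0.031,-0.0058,0],"turn":[0,0,0],"jaw":0},{"travel":[-0.031,-0.0058,0],"turn":[0,0,0],"jaw":0},{"travel":[-0.031,-0.0058,0],"turn":[0,0,0],"jaw":0},{"travel":[-0.031,-0.0058,0],"turn":[0,0,0],"jaw":0},{"travel":[-0.031,-0.0058,0],"turn":[0,0,0],"jaw":0},{"travel":[-0.031,-0.0058,0],"turn":[0,0,0],"jaw":0},{"travel":[-0.031,-0.0058,0],"turn":[0,0,0],"jaw":0},{"travel":[-0.031,-0.0058,0],"turn":[0,0,0],"jaw":0},{"travel":[-0.031,-0.0058,0],"turn":[0,0,0],"jaw":0}]'; 
python3 -m handwheel '[{"travel":[0,0,0],"turn":[0,0,0],"jaw":0},{"travel":[0,0,0.015],"turn":[0,0,0],"jaw":0},{"travel":[0,0,0.014],"turn":[0,0,0],"jaw":0},{"travel":[0,0,0],"turn":[0,0,0],"jaw":0},{"travel":[0,0,0],"turn":[0,0,0],"jaw":0},{"travel":[0,0,0],"turn":[0,0,0],"jaw":0},{"travel":[0,0,0],"turn":[0,0,0],"jaw":0},{"travel":[0,0,0],"turn":[0,0,0],"jaw":0},{"travel":[0,0,0],"turn":[0,0,0],"jaw":0},{"travel":[0,0,0],"turn":[0,0,0],"jaw":0}]'; python3 w.py
```

```text
clock: 13.95
tool_pos: [438.0, -157.5, 57.5]
tool_rot: [2.405, 2.021, 0.0]
wrist_force: [0.6, -0.3, 0.7]
opening: -0.3
grasp_force: 0.0
clock: 14.78
tool_pos: [438.7, -156.1, 28.7]
tool_rot: [2.404, 2.021, 0.0]
wrist_force: [0.5, -0.1, -0.8]
opening: -0.6
grasp_force: 0.0
14.7833 [ 438.7 -156.1   28.7]
0.93 [280.  96. 359. 171.] [449.3 -95.7  14. ]
```

```bash
python3 -m handwheel '[{"travel":[0,0,0.011],"turn":[0,0,0],"jaw":0},{"travel":[0.005,0,0.010],"turn":[0,0,0],"jaw":0},{"travel":[0.008,0,0],"turn":[0,0,0],"jaw":0},{"travel":[0.006,0,0],"turn":[0,0,0],"jaw":0},{"travel":[0.005,0,0],"turn":[0,0,0],"jaw":0},{"travel":[0.005,0,0],"turn":[0,0,0],"jaw":0},{"travel":[0.005,0,0],"turn":[0,0,0],"jaw":0},{"travel":[0.005,0,0],"turn":[0,0,0],"jaw":0},{"travel":[0.006,0,0],"turn":[0,0,0],"jaw":0},{"travel":[0.006,0,0],"turn":[0,0,0],"jaw":0}]'
python3 -m handwheel '[{"travel":[0.007,0,0],"turn":[0,0,0],"jaw":0},{"travel":[0.009,0,0],"turn":[0,0,0],"jaw":0},{"travel":[0.01,0,0],"turn":[0,0,0],"jaw":0},{"travel":[0.01,0,0],"turn":[0,0,0],"jaw":0},{"travel":[0.01,0,0],"turn":[0,0,0],"jaw":0},{"travel":[0.01,0,0],"turn":[0,0,0],"jaw":0},{"travel":[0.01,0,0],"turn":[0,0,0],"jaw":0},{"travel":[0.01,0,0],"turn":[0,0,0],"jaw":0},{"travel":[0.009,0,0],"turn":[0,0,0],"jaw":0},{"travel":[0.007,0,0],"turn":[0,0,0],"jaw":0}]'; python3 w.py
```

```text
clock: 15.72
tool_pos: [447.5, -105.4, 7.5]
tool_rot: [2.405, 2.021, 0.0]
wrist_force: [-0.3, -0.6, 0.6]
opening: -0.1
grasp_force: 0.2
clock: 16.55
tool_pos: [463.1, -14.0, 7.3]
tool_rot: [-2.404, -2.022, 0.0]
wrist_force: [-0.1, 0.3, -0.6]
opening: -0.3
grasp_force: 0.2
16.55 [463.1 -14.    7.3]
0.84 [289. 164. 371. 250.] [472.9  12.5  14. ]
```

Ring C has drifted about 5 mm to one side, so I'll back off, recentre and continue.

```bash
python3 -m handwheel '[{"travel":[-0.008,0,0],"turn":[0,0,0],"jaw":0},{"travel":[0,0.005,0],"turn":[0,0,0],"jaw":0},{"travel":[0,0,0],"turn":[0,0,0],"jaw":0},{"travel":[0.005,0,0],"turn":[0,0,0],"jaw":0},{"travel":[0.005,0,0],"turn":[0,0,0],"jaw":0},{"travel":[0.006,0,0],"turn":[0,0,0],"jaw":0},{"travel":[0.007,0,0],"turn":[0,0,0],"jaw":0},{"travel":[0.009,0,0],"turn":[0,0,0],"jaw":0},{"travel":[0.009,0,0],"turn":[0,0,0],"jaw":0},{"travel":[0.007,0,0],"turn":[0,0,0],"jaw":0}]'; python3 w.py
python3 -m handwheel '[{"travel":[0.006,0,0],"turn":[0,0,0],"jaw":0},{"travel":[0.007,0,0],"turn":[0,0,0],"jaw":0},{"travel":[0.009,0,0],"turn":[0,0,0],"jaw":0},{"travel":[0.009,0,0],"turn":[0,0,0],"jaw":0},{"travel":[0.009,0,0],"turn":[0,0,0],"jaw":0},{"travel":[0.009,0,0],"turn":[0,0,0],"jaw":0},{"travel":[0.009,0,0],"turn":[0,0,0],"jaw":0},{"travel":[0.009,0,0],"turn":[0,0,0],"jaw":0},{"travel":[0.008,0,0],"turn":[0,0,0],"jaw":0},{"travel":[0.006,0,0],"turn":[0,0,0],"jaw":0}]'; python3 w.py
```

```text
clock: 17.48
tool_pos: [474.9, 24.7, 7.3]
tool_rot: [-2.404, -2.022, 0.0]
wrist_force: [0.0, -0.4, 0.5]
opening: 0.2
grasp_force: 0.1
17.4833 [474.9  24.7   7.3]
0.59 [275. 163. 360. 248.] [479.2  52.2  14. ]
clock: 18.42
tool_pos: [489.0, 104.2, 7.3]
tool_rot: [2.404, 2.022, 0.0]
wrist_force: [-0.1, -0.6, -0.4]
opening: -0.0
grasp_force: 0.2
18.4167 [489.  104.2   7.3]
0.88 [277. 163. 360. 249.] [493.2 131.8  14. ]
0.86 [510.   0. 606.  25.] [598.9 199.2  14. ]
0.61 [391.   4. 506.  57.] [556.4 200.8  14. ]
```

```bash
python3 -m handwheel '[{"travel":[0.006,0,0],"turn":[0,0,0],"jaw":0},{"travel":[0.007,0,0],"turn":[0,0,0],"jaw":0},{"travel":[0.009,0,0],"turn":[0,0,0],"jaw":0},{"travel":[0.009,0,0],"turn":[0,0,0],"jaw":0},{"travel":[0.009,0,0],"turn":[0,0,0],"jaw":0},{"travel":[0.009,0,0],"turn":[0,0,0],"jaw":0},{"travel":[0.009,0,0],"turn":[0,0,0],"jaw":0},{"travel":[0.008,0,0],"turn":[0,0,0],"jaw":0},{"travel":[0.005,0,0],"turn":[0,0,0],"jaw":0},{"travel":[0.002,0,0],"turn":[0,0,0],"jaw":0}]'
python3 -m handwheel '[{"travel":[0,0,0],"turn":[0,0,0],"jaw":0},{"travel":[-0.015,0,0],"turn":[0,0,0],"jaw":0},{"travel":[-0.02,0,0],"turn":[0,0,0],"jaw":0},{"travel":[-0.02,0,-0.02],"turn":[0,0,0],"jaw":0},{"travel":[-0.03,0,-0.02],"turn":[0,0,0],"jaw":0},{"travel":[-0.03,0,-0.03],"turn":[0,0,0],"jaw":0},{"travel":[-0.03,0,-0.03],"turn":[0,0,0],"jaw":0},{"travel":[-0.03,0,-0.03],"turn":[0,0,0],"jaw":0},{"travel":[-0.02,0,-0.02],"turn":[0,0,0],"jaw":0},{"travel":[0,0,0],"turn":[0,0,0],"jaw":0}]'; python3 w.py
python3 - <<'E'
from h import *
a=robot.read_camera("scene")["img"][:,:,::-1];cv2.imwrite("pics/end.png",cv2.resize(a[80:300,130:450],(800,550)))
E
```

```text
clock: 19.35
tool_pos: [501.6, 176.0, 7.3]
tool_rot: [2.404, 2.023, 0.001]
wrist_force: [-0.3, -0.3, 0.5]
opening: -0.2
grasp_force: 0.2
clock: 20.18
tool_pos: [470.3, -19.6, 159.5]
tool_rot: [2.404, 2.011, 0.007]
wrist_force: [0.3, -0.1, 0.1]
opening: 0.2
grasp_force: 0.0
20.1833 [470.3 -19.6 159.5]
```

View pics/end.png

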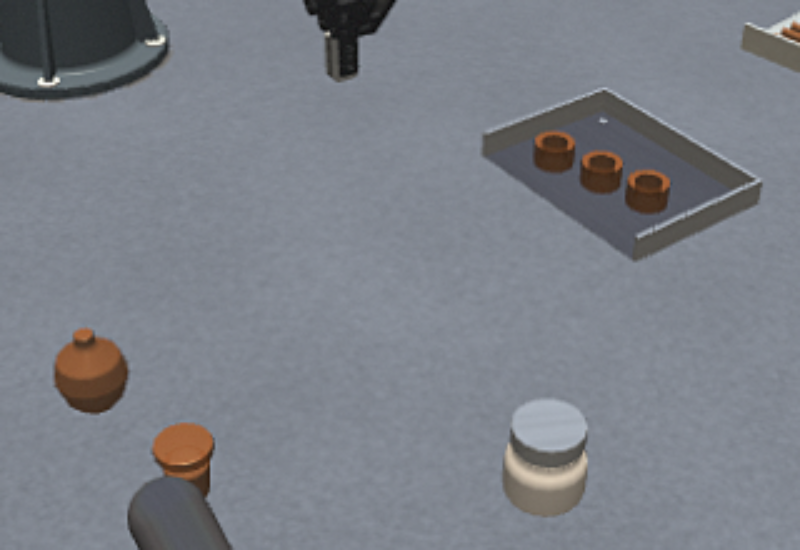

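The picture shows all three rings inside the pan, at (554,150), (601,171) and (648,191), with the arm clear. The bulb, stopper and jar look undisturbed, so I'm handing the job in.

```bash
python3 -c "
from cell import robot
print(robot.close_job())"
```

```text
the job is handed in; nothing more can be done
None
```

I swept all three offcuts into the pan with the closed fingers, left the bulb, stopper and jar standing, and handed the job in at about 20 s; no verdict was returned.

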